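Shut the pastel case: protective leaf first, then the lid

TASK

Close up the wooden pastel case on the desk. First push the thin upright leaf inside it all the way down flat over the pastels, and only then swing the hinged lid over and press it fully shut. Push gently with the fingertips or the outside of the fingers on the outer faces; do not pinch or grip anything, and leave the other things on the desk where they are.

Things in the scene. Friction and masses are not known exactly. Their poses are not given: they have to be found in the camera images.
- case: Open wooden pastel case, 300 x 240 x 60 mm high (its x, y, z), walls and floor 10 mm, fixed to the desk. Origin: centre of its underside, at desk height. Its x axis points roughly away from the robot and runs parallel to both hinges; its y axis runs from the leaf's side to the lid's side. The case may be turned by up to about 25 degrees. The pastel sticks in it do not move.
- lid (a joint): Hinge angle of the lid, rad: 0 = shut flat on the case, 1.57 = upright, at most 2.05; starts at 1.6 to 1.95, leaning outward over the case's +y side. A plain wooden board 300 x 240 x 10 mm, 0.3 to 0.45 kg, hinged along the top of the +y wall. Its stiff hinge (0.55 N m of friction) keeps it where it is left, so it must be pushed all the way, with 2 to 6 N near the free edge.
- lid_hinge (a point): On the lid's hinge line at mid-length: in the case's frame (0, 120, 61) mm. From it the shut lid reaches 240 mm in the case's -y direction and 10 mm up. The lid's inner face (underside when shut) has a white lining, part of the 10 mm, that is not to be pressed: push on the bare outer face, do not pinch.
- lid_edge (a point): Middle of the lid's free edge, on its outer face (the top face when shut), 240 mm from the hinge line; about 300 mm above the desk when the lid is upright.
- leaf (a joint): Hinge angle of the leaf, rad: 0 = folded flat, 1.57 = upright, at most 1.9; starts at 1.3 to 1.75. A thin plywood board 272 x 130 x 5 mm, 0.1 kg, hinged just inside the case's -y wall; it folds towards +y (towards the lid). Flat, its top lies 9 mm below the walls' rim. Its hinge (0.14 N m of friction) keeps it where it is left: push with 1 to 2 N near its edge.
- leaf_hinge (a point): On the leaf's hinge line at mid-length: in the case's frame (0, -107, 46) mm. From it the flat leaf reaches 130 mm in the case's +y direction and 5 mm up. The inner face (underside when flat) has a grey lining, part of the 5 mm, that is not to be pressed: push on the bare outer face, do not pinch. An upright leaf blocks the closing lid.
- leaf_edge (a point): Middle of the leaf's free edge, on the face that points up when flat (the face away from the lid when upright), 130 mm from its hinge line; about 176 mm above the desk when upright.
- glue: White glue bottle, diameter 54, 150 mm tall, standing beyond the case. Loose; leave alone. Origin at its underside.
- jar: White ceramic cup, diameter 76, 95 mm tall, standing beyond the case. Loose; leave alone. Origin at its underside.
- eraser: Dark eraser, 50 x 30 x 18 mm, lying beside the case's -y (leaf) wall. Loose; leave alone. Origin at its underside.
- tape: Roll of paper tape lying flat, diameter 96, 25 mm high, on the desk by the case's +y wall, under the leaning lid. Loose; leave alone. Origin at its underside.
- sharpener: Metal sharpener, 40 x 28 x 22 mm, lying beside the case's -y (leaf) wall, farther from the robot than the eraser. Loose; leave alone. Origin at its underside.
- pencil_case: Black hard pencil case, 200 x 85 x 55 mm, lying to the robot's far left or far right. Loose; leave alone. Origin at its underside.
- chalk_box: Red carton, 160 x 100 x 40 mm, lying on the opposite side to the pencil case. Loose; leave alone. Origin at its underside.

How it is judged:
By the outcome, as a careful person would: the job done as asked, in the order asked, and still so for the second after the job is handed in, with the robot touching nothing.
It also fails if it takes over 64 s, if anything falls off the work surface, if the arm or the gripper's body presses on something with over 40 N, if the wrist force passes 120 N, or if a joint passes its speed limit or range.

ROBOT

A 7-joint arm with a two-finger parallel gripper is mounted at the origin on the work surface. World frame = base frame: x ahead of the robot, y to its left, z up, the work surface at z = 0. Lengths are in m, angles in rad, forces in N, time in s.
With the tool pointing down it reaches from about 0.4 to 0.875 m from the base axis. Payload 6.5 kg.
Tool frame: the origin (TCP) lies between the finger pads; the fingertips stand 11 mm ahead of it and the grasp point (between the pads) lies 8 mm behind it (ctrl.nose_length is the distance from the TCP to the fingertips, in m); x points along the fingers, y is the direction in which the jaws open and shut, and the axes are right-handed (so a half turn about x gives the same grasp; the last joint's range is limited). The gripper opens to 85 mm and grips with 20 to 120 N. Pads are 22 mm wide; open, the fingers measure 114 mm over their backs; the gripper's body (76 mm by 85 mm) begins 54 mm behind the grasp point. The pads swing forward as they close: fully open they stand 13 mm farther back than shut.
Start: joints at [-1.269, 0.536, -0.004, 1.538, 0.003, 1.067, -0.071], TCP at [0.234, 0.607, 0.242] pointing down, gripper open.
Joint ranges: [-2.7, 2.7], [-0.37, 2.16], [-1.27, 1.26], [0.24, 2.4], [-1.31, 4.45], [0.19, 1.91], [-2.76, 2.76]. Speed limits (rad/s): [2.39, 2.39, 3.14, 3.14, 3.14, 3.14, 3.14].

INTERFACE

Orientations are given as a 3x3 rotation matrix whose columns are the frame's x, y, z axes.
In Python, from cell import readout, vision, workorder, ctrl gives the robot as it stands.
- The arm moves only by the tool send_rows, never from a script. Its argument "commands" is a list of rows, each a list of 7 numbers: the closure, from 0 (fully open) to 1 (shut), then the shift along the tool's x, y, z in cm, then the turn, a rotation vector about the tool's x, y, z in rad. A call has 1 to 10 rows; each row is the pose to reach, as a shift and turn from the pose commanded when the call began, along the tool's axes at that moment; what a row does not reach only later rows make up. A row lasts 1/10 s, in which the tool goes at most 50 mm and 8.59 degrees, less where a joint would pass 70% of its speed; a pose out of reach is approached as far as the arm can. A call with a gripper value outside its range is refused whole. The fingers move at their own pace and stop on an object; the grip force is fixed at half the most. Time passes only in rows, so rows that repeat a pose let the fingers close. It gives the time, the measured TCP pose, the force and the opening at its end, in the units of the state.
- readout.state(): the state, without advancing time (a new reading comes with each control period).
- vision.camera(name): name is "scene" or "top" or "wrist"; returns (picture, depth): 400x640x3 uint8, red, green, blue; 400x640 float32, m along the optical axis (not along the pixel's ray), 0 where there is no reading.
- vision.camera_params(name): a dict with "vfov" (degrees; the focal length in pixels is half the picture's height over the tangent of half this angle, whatever the lens; pixels are square), "cx", "cy" (the principal point, pixels), "R" (3x3) and "t" (3): a world point X has camera coordinates R X + t. Camera axes: x right, y down, z forward; pixel columns grow to the right and rows downward; lengths in m; the calibration is good to about 2 mm. A picture is of the moment at which its call begins: read the wrist's pose just before it. camera_params takes no time and is no camera call; for the wrist camera it gives the pose at the moment of the call.
- workorder.hand_in(): hands the job in, once; it reports no verdict.
The state is a dict: "clock": time; "qpos": joint angles; "dq": joint speeds; "joint_torque": joint torques, N m; "tool_pos": TCP position; "tool_rot": TCP orientation; "contact_force": force on the tool from outside, world axes, zero at the start; "moment": the same for the moment, N m; "gripper_width": finger opening in m.
Only numpy, scipy, OpenCV 4.12 (cv2) and the standard library are available. Lean on these libraries where they do the work, as an engineer would, in place of code of your own. Each camera call takes 0.05 s, during which the arm holds its last target. There are 200 camera calls.

## Working session

There is one attempt and no reset: what is moved stays moved. The work goes in short steps, Python scripts to look and compute and a tool call to move; the robot and the scene stay as the last step left them, time stands still between calls to the robot, and variables do not carry over. Pictures are saved under pics/ and viewed, on a budget of 10 in all, crops included, one or two more only if the job needs it, and the job is handed in when it is done.

Besides the shell and the picture viewer there is one more tool, called after "Emit:" as name(argument=value, ...), one argument or row to a line, values as JSON. send_rows: Moves the arm, as the interface text tells. Its arguments: {"type":"object","properties":{"commands":{"type":"array"}},"required":["commands"]}

```bash
mkdir -p pics; ls; cat > h.py <<'E'
import numpy as np, cv2
from cell import readout, vision, workorder, ctrl
def cam(n):
    p=vision.camera_params(n); im,d=vision.camera(n)
    return im,d,p
def world(d,p):
    f=200/np.tan(np.radians(p["vfov"])/2)
    v,u=np.mgrid[0:400,0:640]
    c=np.stack([(u-p["cx"])/f*d,(v-p["cy"])/f*d,d],-1)
    return (c-np.array(p["t"]))@np.array(p["R"])
E
python3 - <<'E'
from h import *
out=[]
for n in("scene","top"):
    im,d,p=cam(n); W=world(d,p); np.savez(n,im=im,d=d,W=W)
    out.append(im); print(n,p)
a=np.vstack(out)[:,:,::-1]; cv2.imwrite("pics/a.png",cv2.resize(a,(480,600),interpolation=cv2.INTER_AREA))
cv2.imwrite("pics/scene.png",out[0][:,:,::-1]);cv2.imwrite("pics/top.png",out[1][:,:,::-1])
s=readout.state();print({k:np.round(v,3).tolist() for k,v in s.items()})
print(ctrl.nose_length)
E
```

```text
pics
scene {'vfov': 55.65922234967028, 'cx': 324.7171093184078, 'cy': 200.96790096484074, 'R': array([[-0.05866513,  0.99823796, -0.00890998],
       [ 0.76542108,  0.03924952, -0.64233173],
       [-0.6408502 , -0.04450236, -0.76637495]]), 't': array([ 0.05310669, -0.42975853,  1.69930349])}
top {'vfov': 50.934693339916436, 'cx': 320.45369269957934, 'cy': 204.50593581917278, 'R': array([[-1.65335542e-03, -9.99851368e-01,  1.71612534e-02],
       [-9.97438273e-01,  4.21617519e-04, -7.15312043e-02],
       [ 7.15133369e-02, -1.72355574e-02, -9.97290719e-01]]), 't': array([-0.00899086,  0.61722378,  1.36406128])}
{'clock': 0.1, 'qpos': [-1.269, 0.537, -0.004, 1.539, 0.003, 1.067, -0.071], 'dq': [-0.001, -0.003, -0.0, -0.004, -0.0, 0.001, 0.001], 'joint_torque': [0.002, -58.456, 1.052, -25.977, 0.013, 0.005, 0.0], 'tool_pos': [0.234, 0.606, 0.242], 'tool_rot': [[-0.0, 0.359, 0.933], [-0.001, 0.933, -0.359], [-1.0, -0.002, 0.0]], 'contact_force': [-0.373, 0.79, 0.626], 'moment': [0.049, -0.004, 0.032], 'gripper_width': 0.085}
0.011
```

View pics/scene.png

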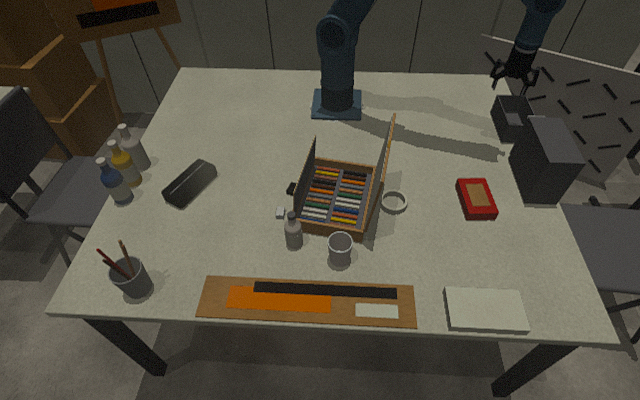

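View pics/top.png

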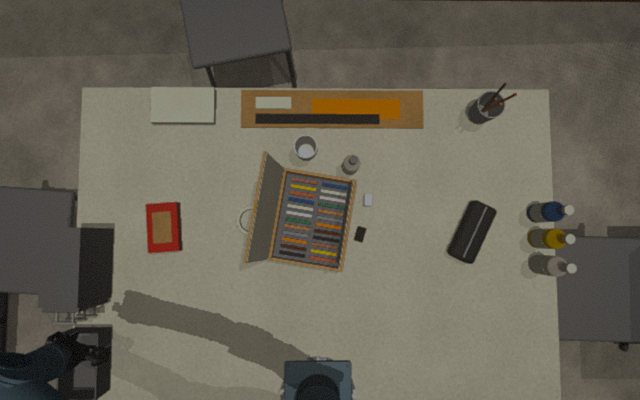

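The scene and top views show the case with its left (lid) side at top pixels (245–285, 155–265), its walls to (355, 180)/(342, 270), the leaf nearly upright at the right wall, the tape under the lid at (245, 220), the eraser at (360, 234), the sharpener at (367, 200), the jar at (306, 148) and the glue at (351, 163).

```bash
python3 - <<'E'
from h import *
t=np.load("top.npz");W=t["W"];s=np.load("scene.npz")
cv2.imwrite("pics/crop.png",cv2.resize(t["im"][130:290,225:395,::-1],None,fx=3.6,fy=3.6,interpolation=cv2.INTER_CUBIC))
# desk check
print("desk z",np.median(W[280:300,400:500,2]))
# rim points with top cam
for n in("top","scene"):
    D=np.load(n+".npz")["W"].reshape(-1,3)
    m=(D[:,0]>.3)&(D[:,0]<.85)&(abs(D[:,1])<.35)
    D=D[m]
    r=D[(D[:,2]>.052)&(D[:,2]<.068)]; print(n,len(r),cv2.minAreaRect(r[:,:2].astype(np.float32)))
    for lo,hi in((.07,.12),(.12,.17),(.17,.22),(.22,.28),(.28,.32)):
        q=D[(D[:,2]>lo)&(D[:,2]<hi)]; print(lo,len(q),cv2.minAreaRect(q[:,:2].astype(np.float32)) if len(q)>3 else "")
E
```

```text
desk z 0.00018712271837060024
top 1090 ((0.6191350221633911, 0.008515313267707825), (0.24175871908664703, 0.4051585793495178), 80.28176879882812)
0.07 686 ((0.6217615008354187, 0.01599636673927307), (0.24322542548179626, 0.4095310568809509), 78.71412658691406)
0.12 456 ((0.5985420942306519, 0.02620791643857956), (0.24071840941905975, 0.35509568452835083), 80.54488372802734)
0.17 585 ((0.5702468752861023, 0.03542359918355942), (0.24283811450004578, 0.2981289029121399), 80.09686279296875)
0.22 600 ((0.5896822214126587, 0.1579408198595047), (0.01015679445117712, 0.29538172483444214), 80.10758209228516)
0.28 605 ((0.593508243560791, 0.16705599427223206), (0.013384975492954254, 0.29812395572662354), 80.34642791748047)
scene 932 ((0.6178750395774841, 0.010384976863861084), (0.24700143933296204, 0.4100830852985382), 79.9786148071289)
0.07 873 ((0.6219407320022583, 0.01875409483909607), (0.2520895302295685, 0.4074733853340149), 78.096435546875)
0.12 430 ((0.5989198088645935, 0.023502804338932037), (0.24633364379405975, 0.34833377599716187), 82.0759048461914)
0.17 264 ((0.5734951496124268, 0.03240954130887985), (0.24880698323249817, 0.30056339502334595), 82.15023040771484)
0.22 189 ((0.5899671316146851, 0.15584027767181396), (0.015588425099849701, 0.3024057149887085), 82.05838012695312)
0.28 310 ((0.5915435552597046, 0.16500639915466309), (0.01235240325331688, 0.2998109459877014), 80.41773223876953)
```

View pics/crop.png

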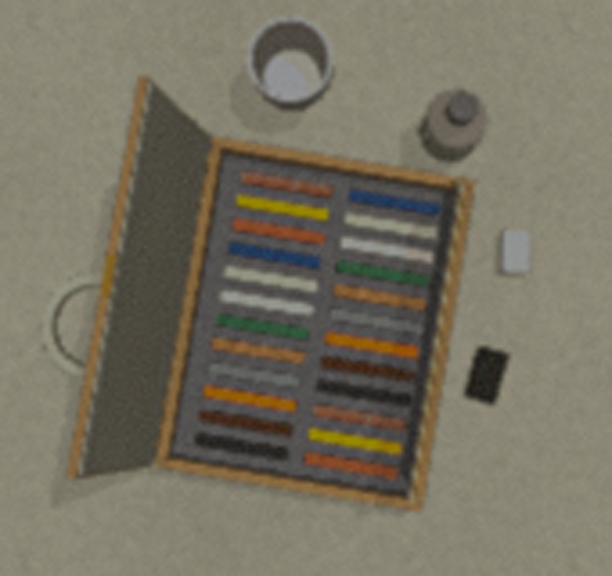

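```bash
python3 - <<'E'
from h import *
a=np.radians(-9.9);ex=np.array([np.cos(a),np.sin(a)]);ey=np.array([-np.sin(a),np.cos(a)])
for n in("top","scene"):
    D=np.load(n+".npz")["W"].reshape(-1,3)
    D=D[(D[:,0]>.3)&(D[:,0]<.85)&(abs(D[:,1])<.35)]
    X=D[:,:2]@ex;Y=D[:,:2]@ey
    r=(D[:,2]>.05)&(D[:,2]<.066)&(X<.715)
    print(n,"rim X",np.percentile(X[r],[0,1,3,50,97,99,100]).round(3),"Y",np.percentile(Y[r],[0,1,3,50,97,99,100]).round(3))
    h,e=np.histogram(X[r],bins=np.arange(.38,.72,.01));print(h,e[0])
    h,e=np.histogram(Y[r],bins=np.arange(-.2,.25,.01));print(h,e[0])
    for k,(lo,hi) in {"lid":(.08,.30),"leaf":(.075,.18)}.items():
        # lid: Y large; leaf: Y small
        for z in np.arange(lo,hi,.02):
            m=(D[:,2]>z)&(D[:,2]<z+.02)&(X<.70)&(X>.4)&((Y>.12) if k=="lid" else (Y<.05))
            if m.sum()>5: print(k,z.round(3),m.sum(),"zmax",D[m,2].max().round(3),"Y",np.percentile(Y[m],[5,50,95]).round(4),"X",np.percentile(X[m],[1,99]).round(3))
E
```

```text
top rim X [0.406 0.407 0.408 0.553 0.705 0.706 0.707] Y [-0.006 -0.006 -0.005  0.134  0.234  0.235  0.236]
[  0   0  87 168  21  22  20  23  17  19  20  19  19  20  20  19  18  21
  18  19  20  21  18  21  17  20  17  21  21  19  18 119 136] 0.38
[  0   0   0   0   0   0   0   0   0   0   0   0   0   0   0   0   0   0
   0 167  95  22  22  19  23  16  23  18  23  20  23  18  23  19  22  19
  23  22  23  21  22  21 201 133] -0.2
lid 0.08 139 zmax 0.1 Y [0.2359 0.2376 0.2391] X [0.411 0.696]
lid 0.1 141 zmax 0.12 Y [0.2383 0.2399 0.2417] X [0.41  0.693]
lid 0.12 144 zmax 0.14 Y [0.2409 0.2425 0.244 ] X [0.411 0.696]
lid 0.14 153 zmax 0.16 Y [0.2434 0.2449 0.2465] X [0.409 0.696]
lid 0.16 165 zmax 0.18 Y [0.2458 0.2473 0.249 ] X [0.414 0.694]
lid 0.18 160 zmax 0.2 Y [0.2481 0.2497 0.2515] X [0.411 0.697]
lid 0.2 182 zmax 0.22 Y [0.2505 0.2522 0.2539] X [0.409 0.694]
lid 0.22 194 zmax 0.24 Y [0.253  0.2547 0.2564] X [0.41  0.697]
lid 0.24 189 zmax 0.26 Y [0.2556 0.2571 0.2587] X [0.412 0.694]
lid 0.26 213 zmax 0.28 Y [0.2578 0.2596 0.2612] X [0.409 0.697]
lid 0.28 504 zmax 0.3 Y [0.2607 
[... 984 characters left out ...]
1 zmax 0.217 Y [0.2485 0.2495 0.2513] X [0.41  0.699]
lid 0.22 48 zmax 0.24 Y [0.2505 0.252  0.2535] X [0.416 0.7  ]
lid 0.24 42 zmax 0.26 Y [0.2531 0.2545 0.2559] X [0.416 0.699]
lid 0.26 50 zmax 0.28 Y [0.2556 0.257  0.2585] X [0.404 0.699]
lid 0.28 139 zmax 0.3 Y [0.2586 0.2619 0.2702] X [0.408 0.699]
leaf 0.075 78 zmax 0.095 Y [0.006  0.0073 0.0085] X [0.423 0.688]
leaf 0.095 78 zmax 0.114 Y [0.0071 0.0089 0.0101] X [0.428 0.69 ]
leaf 0.115 84 zmax 0.135 Y [0.009  0.0105 0.0116] X [0.43  0.692]
leaf 0.135 86 zmax 0.155 Y [0.0104 0.0122 0.0135] X [0.422 0.69 ]
leaf 0.155 102 zmax 0.175 Y [0.0114 0.0136 0.0147] X [0.42 0.69]
leaf 0.175 94 zmax 0.183 Y [0.0097 0.0123 0.0151] X [0.423 0.691]
```

Emit:
send_rows(
  commands=[
    [1,-5,0,0,-0.1,0,0],
    [1,-10,0,0,-0.195,0,0],
    [1,-16,0,0,-0.195,0,0],
    [1,-16,0,0,-0.195,0,0],
    [1,-16,0,0,-0.195,0,0],
  ],
)

```text
clock: 0.6
tool_pos: [0.234, 0.6073, 0.4044]
tool_rot: [[0.001, 0.172, 0.985], [0.004, 0.985, -0.172], [-1.0, 0.004, 0.001]]
contact_force: [-0.2, 0.6, -0.1]
gripper_width: 0.0118
```

Emit:
send_rows(
  commands=[
    [1,0,-4,2.5,0,0,0],
    [1,0,-8,5,0,0,0],
    [1,0,-12,7.6,0,0,0],
    [1,0,-16,10.1,0,0,0],
    [1,0,-20,12.7,0,0,0],
    [1,0,-24,15.2,0,0,0],
    [1,0,-28,17.8,0,0,0],
    [1,0,-32,20.3,0,0,0],
    [1,0,-36,22.8,0,0,0],
    [1,0,-40,25.4,0,0,0],
  ],
)

```text
clock: 1.6
tool_pos: [0.4144, 0.1665, 0.4001]
tool_rot: [[-0.003, 0.172, 0.985], [-0.002, 0.985, -0.172], [-1.0, -0.002, -0.003]]
contact_force: [0.3, 1.1, -0.8]
gripper_width: -0.0001
```

Emit:
send_rows(
  commands=[
    [1,0,-4,2.5,0,0,0],
    [1,0,-8,5,0,0,0],
    [1,0,-12,7.6,0,0,0],
    [1,0,-16,10.1,0,0,0],
    [1,0,-20,12.7,0,0,0],
    [1,0,-24,15.2,0,0,0],
    [1,0,-27.8,17.6,0,0,0],
    [1,0,-27.8,17.6,0,0,0],
    [1,0,-27.8,17.6,0,0,0],
    [1,0,-27.8,17.6,0,0,0],
  ],
)

```text
clock: 2.6
tool_pos: [0.5401, -0.1338, 0.4008]
tool_rot: [[-0.003, 0.17, 0.985], [0.001, 0.985, -0.17], [-1.0, 0.0, -0.003]]
contact_force: [-0.2, 0.1, -0.1]
gripper_width: -0.0001
```

Emit:
send_rows(
  commands=[
    [1,5,0,0,0,0,0],
    [1,10,0,0,0,0,0],
    [1,15,0,0,0,0,0],
    [1,20,0,0,0,0,0],
    [1,23.5,0,0,0,0,0],
    [1,23.5,1,0,0,0,0],
    [1,23.5,2,0,0,0,0],
    [1,23.5,3,0,0,0,0],
    [1,23.5,4,0,0,0,0],
    [1,23.5,4.6,0,0,0,0],
  ],
)

```text
clock: 3.6
tool_pos: [0.5502, -0.0886, 0.1689]
tool_rot: [[0.003, 0.17, 0.985], [0.0, 0.985, -0.17], [-1.0, 0.001, 0.003]]
contact_force: [1.0, -1.7, 0.0]
gripper_width: -0.0001
```

Emit:
send_rows(
  commands=[
    [1,0.4,1.9,0,0,0,0],
    [1,1.1,3.7,0,0,0,0],
    [1,1.9,5,0,0,0,0],
    [1,2.8,6,0,0,0,0],
    [1,3.9,7.1,0,0,0,0],
    [1,5,7.9,0,0,0,0],
    [1,5,7.9,0,0,0,0],
  ],
)

```text
clock: 4.3
tool_pos: [0.5611, -0.0106, 0.1152]
tool_rot: [[-0.003, 0.17, 0.985], [0.0, 0.985, -0.17], [-1.0, -0.0, -0.003]]
contact_force: [0.3, 1.0, -0.2]
gripper_width: -0.0001
```

Emit:
send_rows(
  commands=[
    [1,1.3,0.7,0,0,0,0],
    [1,2.6,1.2,0,0,0,0],
    [1,3.6,1.5,0,0,0,0],
    [1,4.4,1.6,0,0,0,0],
    [1,5,1.7,0,0,0,0],
    [1,5.3,1.7,0,0,0,0],
    [1,5.5,1.7,0,0,0,0],
    [1,5.5,1.7,0,0,0,0],
  ],
)

```text
clock: 5.1
tool_pos: [0.5651, 0.0044, 0.0624]
tool_rot: [[-0.0, 0.172, 0.985], [-0.0, 0.985, -0.172], [-1.0, -0.0, -0.0]]
contact_force: [0.9, 0.6, -0.3]
gripper_width: -0.0
```

```bash
python3 - <<'E'
from h import *
im,d,p=cam("scene"); np.savez("s2",im=im,W=world(d,p))
cv2.imwrite("pics/b.png",cv2.resize(im[60:280,220:440,::-1],None,fx=2.7,fy=2.7,interpolation=cv2.INTER_CUBIC))
s=readout.state();print(s["contact_force"],s["tool_pos"])
E
```

```text
[-0.47052071 -0.14540246  0.58369115] [0.56526742 0.00430556 0.06246868]
```

View pics/b.png

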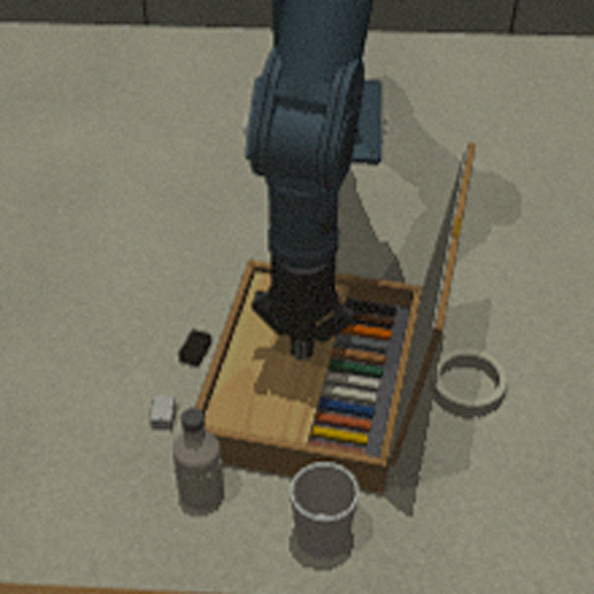

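The leaf is down, its pale board at (270, 380), with the fingertips on it at (302, 345) and the lid still open. The force reads about zero, so I press a little more.

Emit:
send_rows(
  commands=[
    [1,0.1,0,0,0,0,0],
    [1,0.2,0,0,0,0,0],
    [1,0.3,0,0,0,0,0],
    [1,0.3,0,0,0,0,0],
  ],
)

```text
clock: 5.55
tool_pos: [0.5655, 0.0043, 0.0616]
tool_rot: [[0.001, 0.173, 0.985], [0.001, 0.985, -0.173], [-1.0, 0.001, 0.0]]
contact_force: [-7.2, 0.9, 24.0]
gripper_width: 0.0002
```

Emit:
send_rows(
  commands=[
    [1,-2,0,0,0,0,0],
    [1,-7,0,0,0,0,0],
    [1,-12,0,0,0,0,0],
    [1,-17,0,0,0,0,0],
    [1,-22,0,0,0,0,0],
    [1,-27,0,0,0,0,0],
    [1,-32,0,0,0,0,0],
    [1,-34,0,0,0,0,0],
    [1,-34,0,0,0,0,0],
  ],
)

```text
clock: 6.45
tool_pos: [0.5667, 0.0041, 0.4031]
tool_rot: [[0.007, 0.172, 0.985], [0.001, 0.985, -0.172], [-1.0, 0.002, 0.007]]
contact_force: [-0.0, -0.3, -0.8]
gripper_width: 0.0001
```

Emit:
send_rows(
  commands=[
    [1,0,5,0,0,0,0],
    [1,0,10,0,0,0,0],
    [1,0,15,0,0,0,0],
    [1,0,20,0,0,0,0],
    [1,0,22,0,0,0,0],
    [1,0,22,0,0,0,0],
    [1,0,22,0,0,0,0],
  ],
)

```text
clock: 7.15
tool_pos: [0.6028, 0.2199, 0.3982]
tool_rot: [[-0.001, 0.173, 0.985], [-0.002, 0.985, -0.173], [-1.0, -0.002, -0.001]]
contact_force: [-0.2, -0.5, 0.5]
gripper_width: 0.0003
```

```bash
python3 - <<'E'
from h import *
a=np.radians(-9.9);ex=np.array([np.cos(a),np.sin(a)]);ey=np.array([-np.sin(a),np.cos(a)])
for n in("scene","top"):
    im,d,p=cam(n);D=world(d,p).reshape(-1,3);X=D[:,:2]@ex;Y=D[:,:2]@ey
    for lo in np.arange(.0,.24,.015):
        m=(X>.45)&(X<.66)&(Y>lo)&(Y<lo+.015)&(D[:,2]<.2)
        print(n,lo.round(3),m.sum(),np.percentile(D[m,2],[10,50,90]).round(4) if m.sum() else"")
s=readout.state();P=s["tool_pos"];print(P,P[:2]@ex,P[:2]@ey)
E
```

```text
scene 0.0 226 [0.0478 0.0538 0.0616]
scene 0.015 196 [0.0514 0.054  0.0565]
scene 0.03 194 [0.0513 0.0539 0.0563]
scene 0.045 203 [0.0512 0.0542 0.0564]
scene 0.06 197 [0.0517 0.0538 0.0559]
scene 0.075 200 [0.0509 0.0536 0.0564]
scene 0.09 203 [0.0511 0.0537 0.0565]
scene 0.105 199 [0.0512 0.0538 0.0563]
scene 0.12 246 [0.0377 0.0531 0.0556]
scene 0.135 209 [0.0281 0.0366 0.0409]
scene 0.15 209 [0.0284 0.037  0.0409]
scene 0.165 214 [0.0286 0.0364 0.0403]
scene 0.18 213 [0.028  0.0366 0.0406]
scene 0.195 218 [0.0262 0.0299 0.0396]
scene 0.21 179 [0.026  0.0293 0.0631]
scene 0.225 171 [0.0603 0.0652 0.1191]
top 0.0 311 [0.031  0.0512 0.0599]
top 0.015 304 [0.0474 0.051  0.0546]
top 0.03 301 [0.0473 0.0511 0.0543]
top 0.045 304 [0.0471 0.0512 0.0545]
top 0.06 303 [0.0474 0.0512 0.055 ]
top 0.075 300 [0.047  0.0513 0.0546]
top 0.09 303 [0.0476 0.0509 0.0545]
top 0.105 302 [0.0477 0.0513 0.0546]
top 0.12 304 [0.0473 0.0514 0.0548]
top 0.135 281 [0.0231 0.0333 0.0483]
top 0.15 297 [0.0228 0.0315 0.038 ]
top 0.165 290 [0.0235 0.033  0.0392]
top 0.18 298 [0.0232 0.032  0.0386]
top 0.195 283 [0.0218 0.0267 0.038 ]
top 0.21 357 [0.0222 0.0267 0.052 ]
top 0.225 409 [0.0572 0.0676 0.1017]
[0.60318231 0.21860887 0.39914907] 0.5566152947382261 0.31905822802471057
```

Emit:
send_rows(
  commands=[
    [1,4,0,0,0,0,0],
    [1,8,0,0,0,0,0],
    [1,12,0,0,0,0,0],
    [1,12.8,0,0,0,0,0],
    [1,12.8,-1.5,0,0,0,0],
    [1,12.8,-2.7,0,0,0,0],
    [1,12.8,-3.7,0,0,0,0],
    [1,12.8,-4.5,0,0,0,0],
    [1,12.8,-5.3,0,0,0,0],
    [1,12.8,-6,0,0,0,0],
  ],
)

```text
clock: 8.25
tool_pos: [0.5941, 0.1627, 0.2739]
tool_rot: [[0.004, 0.171, 0.985], [0.003, 0.985, -0.171], [-1.0, 0.003, 0.004]]
contact_force: [-0.5, 3.6, 12.0]
gripper_width: -0.0001
```

```bash
python3 - <<'E'
from h import *
im,d,p=cam("scene")
cv2.imwrite("pics/c.png",cv2.resize(im[60:280,240:460,::-1],None,fx=2.7,fy=2.7,interpolation=cv2.INTER_CUBIC))
s=readout.state();print(s["contact_force"],s["tool_pos"])
E
```

```text
[-0.68959741  1.95334661 11.04402229] [0.5938579  0.16115905 0.27395112]
```

View pics/c.png

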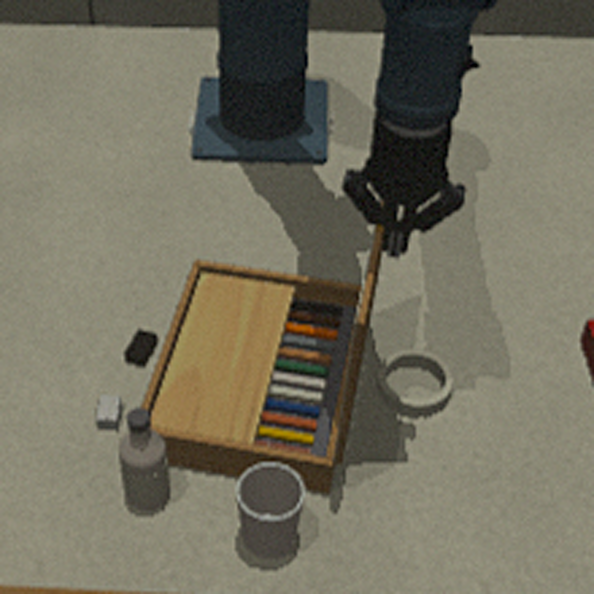

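The closed linkage's knuckles at (355, 190) overhang the lid edge and rest on it at about 11 N, with the lid about upright. I will lift 22 mm so that only the fingertip pushes.

Emit:
send_rows(
  commands=[
    [1,-1,0.3,0,0,0,0],
    [1,-2.2,0.5,0,0,0,0],
    [1,-2.2,0.5,0,0,0,0],
    [1,-2.2,-0.5,0,0,0,0],
    [1,-2.1,-1.5,0,0,0,0],
    [1,-2.1,-3.1,0,0,0,0],
    [1,-1.9,-4.5,0,0,0,0],
    [1,-1.7,-5.8,0,0,0,0],
    [1,-1.7,-5.8,0,0,0,0],
  ],
)

```text
clock: 9.2
tool_pos: [0.582, 0.1014, 0.2879]
tool_rot: [[-0.001, 0.176, 0.984], [-0.002, 0.984, -0.176], [-1.0, -0.002, -0.001]]
contact_force: [0.2, -0.7, 0.1]
gripper_width: -0.0002
```

Emit:
send_rows(
  commands=[
    [1,0.7,-2.6,0,0,0,0],
    [1,1.3,-4,0,0,0,0],
    [1,2,-5.4,0,0,0,0],
    [1,2.8,-6.8,0,0,0,0],
    [1,3.6,-8.1,0,0,0,0],
    [1,5.3,-10.2,0,0,0,0],
    [1,6.4,-11.3,0,0,0,0],
    [1,7.5,-12.3,0,0,0,0],
    [1,9.7,-13.9,0,0,0,0],
    [1,9.7,-13.9,0,0,0,0],
  ],
)

```text
clock: 10.2
tool_pos: [0.5563, -0.034, 0.1887]
tool_rot: [[-0.005, 0.175, 0.985], [-0.001, 0.985, -0.175], [-1.0, -0.002, -0.005]]
contact_force: [-0.2, 0.1, 0.7]
gripper_width: 0.0
```

```bash
python3 - <<'E'
from h import *
im,d,p=cam("scene")
cv2.imwrite("pics/d.png",cv2.resize(im[60:280,220:440,::-1],None,fx=2.7,fy=2.7,interpolation=cv2.INTER_CUBIC))
s=readout.state();print(s["contact_force"],s["tool_pos"])
E
```

```text
[-0.0013754  -0.03564837 -0.64992842] [ 0.55750428 -0.03260664  0.19005548]
```

View pics/d.png

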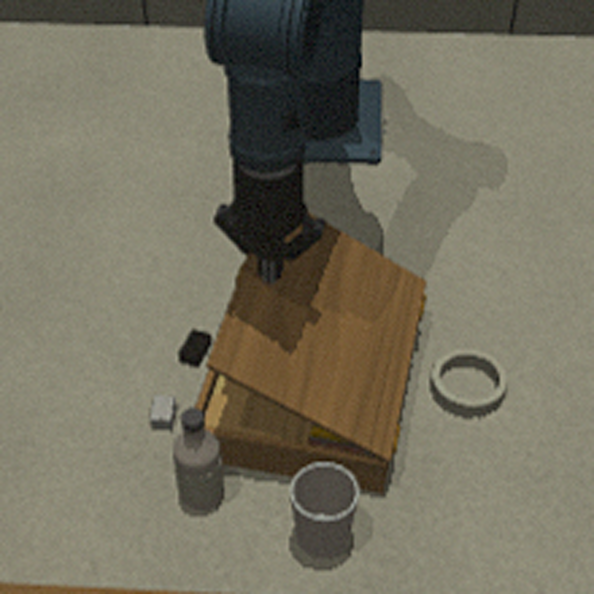

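The lid now leans about 30° from shut, with the fingertips on its outer face at (268, 270); the tape at (468, 382) and the other things have not moved.

Emit:
send_rows(
  commands=[
    [1,1.7,-0.9,0,0,0,0],
    [1,3.5,-1.8,0,0,0,0],
    [1,5.3,-2.4,0,0,0,0],
    [1,7.2,-3,0,0,0,0],
    [1,8.2,-3.2,0,0,0,0],
    [1,9.1,-3.3,0,0,0,0],
    [1,10,-3.4,0,0,0,0],
    [1,10.6,-3.4,0,0,0,0],
    [1,11,-3.5,0,0,0,0],
    [1,11,-3.5,0,0,0,0],
  ],
)

```text
clock: 11.25
tool_pos: [0.5531, -0.0655, 0.082]
tool_rot: [[0.0, 0.171, 0.985], [0.002, 0.985, -0.171], [-1.0, 0.002, -0.0]]
contact_force: [-3.2, 1.2, 7.2]
gripper_width: 0.0002
```

Emit:
send_rows(
  commands=[
    [1,0.1,0,0,0,0,0],
    [1,0.2,0,0,0,0,0],
    [1,0.2,0,0,0,0,0],
  ],
)

```text
clock: 11.55
tool_pos: [0.5532, -0.0656, 0.0818]
tool_rot: [[0.001, 0.172, 0.985], [0.002, 0.985, -0.172], [-1.0, 0.002, 0.0]]
contact_force: [-8.6, 3.2, 26.9]
gripper_width: -0.0001
```

The lid is hard against its stop. I retreat straight up and check.

Emit:
send_rows(
  commands=[
    [1,-2,0,0,0,0,0],
    [1,-6,0,0,0,0,0],
    [1,-11,0,0,0,0,0],
    [1,-16,0,0,0,0,0],
    [1,-21,0,0,0,0,0],
    [1,-26,0,0,0,0,0],
    [1,-30,0,0,0,0,0],
    [1,-30,0,0,0,0,0],
    [1,-30,0,0,0,0,0],
  ],
)

```text
clock: 12.45
tool_pos: [0.5531, -0.0662, 0.3801]
tool_rot: [[0.002, 0.172, 0.985], [0.001, 0.985, -0.172], [-1.0, 0.001, 0.002]]
contact_force: [0.1, 0.7, 0.1]
gripper_width: 0.0001
```

```bash
python3 - <<'E'
from h import *
a=np.radians(-9.9);ex=np.array([np.cos(a),np.sin(a)]);ey=np.array([-np.sin(a),np.cos(a)])
for n in("scene","top"):
    im,d,p=cam(n);D=world(d,p).reshape(-1,3);X=D[:,:2]@ex;Y=D[:,:2]@ey
    if n=="scene":cv2.imwrite("pics/e.png",im[:,:,::-1])
    for lo in np.arange(.0,.235,.03):
        m=(X>.42)&(X<.69)&(Y>lo)&(Y<lo+.03)&(D[:,2]<.15)
        print(n,lo.round(3),m.sum(),np.percentile(D[m,2],[10,50,90]).round(4))
s=readout.state();print(s["contact_force"],s["tool_pos"],s["clock"])
E
```

```text
scene 0.0 505 [0.0713 0.0738 0.0762]
scene 0.03 519 [0.0714 0.0739 0.0765]
scene 0.06 520 [0.0714 0.0738 0.0761]
scene 0.09 534 [0.0712 0.0738 0.0763]
scene 0.12 535 [0.0711 0.074  0.0761]
scene 0.15 543 [0.0714 0.0739 0.0761]
scene 0.18 545 [0.0713 0.0736 0.0763]
scene 0.21 628 [0.0023 0.0723 0.0758]
top 0.0 15 [0.0692 0.0714 0.0767]
top 0.03 171 [0.0679 0.0713 0.0743]
top 0.06 705 [0.0671 0.0709 0.0743]
top 0.09 799 [0.0673 0.0708 0.0744]
top 0.12 802 [0.0678 0.0711 0.0745]
top 0.15 798 [0.0673 0.0711 0.0748]
top 0.18 801 [0.0678 0.071  0.0741]
top 0.21 680 [0.0663 0.0707 0.0743]
[ 0.04817535  0.37306158 -0.89315701] [ 0.55209729 -0.06599236  0.37800905] 12.55
```

View pics/e.png

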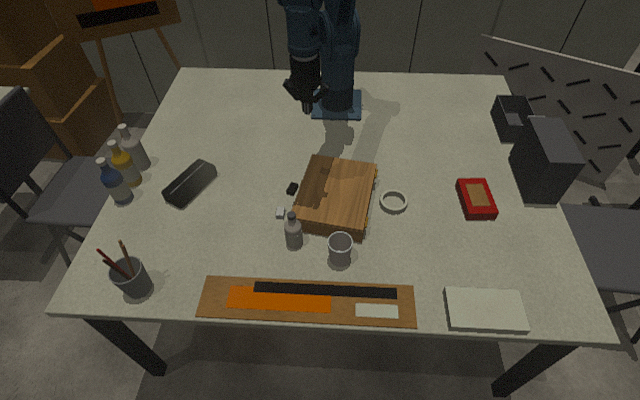

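The lid lies flat on the case around (337, 195), everything else is where it was, and the arm is clear.

```bash
python3 -c "
from cell import workorder; print(workorder.hand_in())"
```

```text
the job is handed in; nothing more can be done
None
```

The pastel case is closed and the job is handed in, at about 12.6 s on the robot's clock. I pushed the leaf down flat with the closed fingertips on its outer face, then swung the lid over from outside and pressed it shut.

- **Leaf:** it stopped hard under a 24 N press. Before I moved the lid, depth gave its top at 51 mm in the top camera and 54 mm in the scene camera; flat should be 51 mm.
- **Lid:** it stopped hard under a 27 N press. Depth gives its top as level, at 71 mm in the top camera and 74 mm in the scene camera; shut should be 71 mm. The scene camera reads about 3 mm high both times.
- **Other objects:** the last picture shows all of them where they started. I checked this by eye and did not measure it. The arm was clear, with contact force near zero.
- **One flaw:** when I first touched the lid, the gripper's knuckles rested on its edge with about 11 N. That is under the 40 N limit, but it was not a fingertip push. I lifted 22 mm and finished with the fingertips alone.

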